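Clear the gap and hold the bolt behind the bracket

TASK

A motor nut runner is tightening the nut on the front of the steel bracket, but the bolt goes round with it. Take away the spanner that lies across the gap behind the bracket and lay it flat in the free half of the brown tray, beside and parallel to the spanner already there and with its open jaw pointing the same way, then let go of it. Then reach down into the gap, grip the hex bolt head from both sides so that it stops turning, and finish while still holding it; leave the other spanner, the slide box and the small beaker where they are.

Things in the scene. Friction and masses are not known exactly. Their poses are not given: they have to be found in the camera images.
- fixture: Bracket assembly, fixed, upright. Origin on the bench straight below the bolt head's centre; x across the gap, y along it, z up. Bracket: steel plate 150 mm wide (y), gap-side face at x = -27 mm. Grey box: x = 27 to 107 mm, 160 mm wide. So the gap is 54 mm wide, open above; bracket and box are 110 mm high. The nut runner, at most 101 mm high, stands at x = -175 to -33 mm.
- bolt_head: Hex head of the bolt, plain steel, in the middle of the gap: 24 mm across flats, 27.7 mm across corners, 20 mm long. Origin at its centre, 74 mm above the bench; x along the bolt (the fixture's x, level); it turns about x. A round collar, 20 mm across, joins it to the bracket; else the gap is empty down to 6 mm above the bench.
- bolt (a joint): Turning angle of the bolt about its x axis, rad. The nut runner drives it with a steady 0.1 N m, so it turns by itself at about 0.25 rad/s and is still only while held. Its flats line up by themselves with parallel fingers that close on it along the fixture's y with 15 to 30 N, whatever its angle.
- spanner_mid (a point): Centre (half-way up) of the spanner to be laid: steel, 183 mm long, 8 mm thick, handle 14 mm wide, 32 mm at the jaw, 0.1 to 0.2 kg. It lies flat across the gap on the tops of bracket and box. x runs along the handle to the open jaw, y across, z up; centre of mass within 5 mm of this point.
- spanner_jaw (a point): Open jaw of that spanner, 80 mm along its x from its centre.
- spanner: The same spanner; origin 4 mm below its centre, on its underside; same axes.
- tray: Brown tray, 250 mm (x) by 200 mm (y), fixed to the bench, rim 14 mm high and 5 mm thick, inner floor 5 mm above the bench. Origin under its centre, on the bench; x along its length, z up. The other spanner lies in the half at y < 0; the free half is that at y > 0.
- laid_mid (a point): Centre (half-way up) of the spanner already in the tray, the same kind and size; x points along it to its open jaw, roughly along the tray's x.
- beaker_small: Bystander: small glass beaker, 48 mm across, 60 high, standing between the tray and the bracket. Origin under its centre.
- slide_box: Bystander: box of glass slides, 85 x 55 x 38 mm, lying between the tray and the bracket. Origin under its centre.
There are look-alikes about, which are no part of the job. Leave any orange look-alike of the spanner alone.

How it is judged:
By the outcome, as a careful person would: the job done as asked, in the order asked, and still so for the second after the job is handed in, while the arm keeps its last pose, push and grip.
It also fails if it takes over 54 s, if anything falls off the work surface, if the arm or the gripper's body presses on something with over 40 N, if the wrist force passes 120 N, or if a joint passes its speed limit or range.

ROBOT

A 6-joint arm with a two-finger parallel gripper is mounted at the origin on the work surface. World frame = base frame: x ahead of the robot, y to its left, z up, the work surface at z = 0. Lengths are in m, angles in degrees, forces in N, time in s.
With the tool pointing down it reaches from about 0.25 to 0.775 m from the base axis. Payload 4 kg.
Tool frame: the origin (TCP) lies midway between the tips of the shut fingers; the grasp point (between the pads) lies 19 mm behind it; x points along the fingers, z is the direction in which the jaws open and shut, and the axes are right-handed (so a half turn about x gives the same grasp; the last joint's range is limited). The gripper opens to 94 mm and grips with 3 to 60 N. Pads are 16 mm wide; open, the fingers measure 119 mm over their backs; the gripper's body (75 mm by 177 mm) begins 78 mm behind the grasp point.
Start: joints at [-78.616, 4.996, 78.535, -0, 96.463, -5.907], TCP at [0.163, -0.525, 0.206] pointing down, gripper open.
Joint ranges: [-177.83, 177.83], [-43.37, 116.18], [15.69, 146.23], [-61.86, 241.86], [9.47, 152.12], [-147.06, 147.06]. Speed limits (degrees/s): [159.86, 159.86, 180, 180, 180, 180].

INTERFACE

Orientations are given as [roll, pitch, yaw] about the fixed x, y, z axes, in that order (R = Rz(yaw) Ry(pitch) Rx(roll)).
In Python, from bench import ctrl gives the robot as it stands.
- The arm moves only by the tool step_arm, never from a script. Its argument "commands" is a list of rows, each a list of 3 entries, a list of its own where there are three numbers: the turn, a rotation vector about the tool's x, y, z in degrees, then the shift along the tool's x, y, z in mm, then the gripper command: -1 is fully open, 1 is shut, values between are in proportion. In form: [[[rx, ry, rz], [tx, ty, tz], hand], ...]. A call has 1 to 10 rows; each row is the pose to reach, as a shift and turn from the pose commanded when the call began, along the tool's axes at that moment; what a row does not reach only later rows make up. A row lasts 1/10 s, in which the tool goes at most 50 mm and 8.59 degrees, less where a joint would pass 70% of its speed; a pose out of reach is approached as far as the arm can. A call with a gripper value outside its range is refused whole. The fingers move at their own pace and stop on an object; "newtons" is the grip in N (left out, the last holds). Time passes only in rows, so rows that repeat a pose let the fingers close. It gives the time, the measured TCP pose, the force and the opening at its end, in the units of the state.
- ctrl.get_state(): the state, without advancing time (a new reading comes with each control period).
- ctrl.capture(name): name is "side" or "top" or "wrist"; returns a dict with "frame" (420x560x3 uint8, red, green, blue), "K" (3x3 intrinsics, pixels), "pose" (4x4, takes a point from camera to world coordinates). Camera axes: x right, y up, looking along -z (the intrinsics and any distortion apply to the point x, -y, -z); pixel columns grow to the right and rows downward; lengths in m; the calibration is good to about 2 mm. A picture is of the moment at which its call begins. There is no depth.
- ctrl.finish_job(): hands the job in, once; it reports no verdict.
The state is a dict: "time": time; "qpos": joint angles; "qd": joint speeds; "tau": joint torques, N m; "tool_pos": TCP position; "tool_rot": TCP orientation; "wrist_force": force on the tool from outside, world axes, zero at the start; "moment": the same for the moment, N m; "width": opening from 0.0 (shut) to 1.0 (fully open).
Only numpy, scipy, OpenCV 4.12 (cv2) and the standard library are available. Lean on these libraries where they do the work, as an engineer would, in place of code of your own. Each camera call takes 0.05 s, during which the arm holds its last target. There are 200 camera calls.

## Working session

There is one attempt and no reset: what is moved stays moved. The work goes in short steps, Python scripts to look and compute and a tool call to move; the robot and the scene stay as the last step left them, time stands still between calls to the robot, and variables do not carry over. Pictures are saved under pics/ and viewed, about 8 in all and at most 12, crops included, and the job is handed in when it is done.

Besides the shell and the picture viewer there is one more tool, called as name(argument=value, ...), one argument or row to a line, values as JSON. step_arm: Moves the arm, as the interface text tells. Its arguments: {"type":"object","properties":{"commands":{"type":"array","items":{"type":"array"}},"newtons":{"type":"number"}},"required":["commands"]}

```bash
mkdir -p pics; cat > h.py <<'E'
import numpy as np, cv2, json
from scipy.spatial.transform import Rotation as R
from bench import ctrl
def cap(n,f):
    c=ctrl.capture(n); cv2.imwrite(f'pics/{f}.png',c['frame'][:,:,::-1]); np.savez(f'pics/{f}.npz',K=c['K'],pose=c['pose'],**({'dist':c['dist']} if 'dist' in c else {})); print(list(c.keys())); return c
def px2w(f,u,v,z):
    d=np.load(f'pics/{f}.npz');K,P=d['K'],d['pose']
    r=np.linalg.inv(K)@[u,v,1]; r=P[:3,:3]@[r[0],-r[1],-r[2]]; o=P[:3,3]
    return o+r*(z-o[2])/r[2]
def w2px(f,p):
    d=np.load(f'pics/{f}.npz');K,P=d['K'],d['pose']
    q=P[:3,:3].T@(np.array(p)-P[:3,3]); q=K@[q[0],-q[1],-q[2]]; return q[:2]/q[2]
def crop(f,x0,y0,x1,y1,s,out):
    im=cv2.imread(f'pics/{f}.png')[y0:y1,x0:x1]; cv2.imwrite(f'pics/{out}.png',cv2.resize(im,None,fx=s,fy=s,interpolation=cv2.INTER_CUBIC))
def st():
    s=ctrl.get_state(); print({k:np.round(v,3).tolist() for k,v in s.items() if k in('time','tool_pos','tool_rot','wrist_force','width','qpos')}); return s
def go(p,rpy):
    """shift in tool axes (mm) and rotvec (deg) from measured pose"""
    s=ctrl.get_state(); A=R.from_euler('xyz',s['tool_rot'],degrees=True); B=R.from_euler('xyz',rpy,degrees=True)
    print('t',A.inv().apply(np.array(p)-s['tool_pos'])*1000,'r',(A.inv()*B).as_rotvec(degrees=True))
E
python3 - <<'E'
from h import *
a=cap('top','top0');b=cap('side','side0')
im=np.vstack([a['frame'],b['frame']])[:,:,::-1]
print(a['pose'],a['K'],b['pose'])
cv2.imwrite('pics/both.png',np.hstack([a['frame'],b['frame']])[:,:,::-1])
st()
E
```

```text
['frame', 'K', 'pose']
['frame', 'K', 'pose']
[[-0.01425611  0.98183664 -0.18919193  0.33819097]
 [-0.99984841 -0.01588951 -0.00711949 -0.02539909]
 [-0.00999634  0.18906175  0.98191432  0.84954836]
 [ 0.          0.          0.          1.        ]] [[384.74501029   0.         282.64738942]
 [  0.         384.74501029 212.27619119]
 [  0.           0.           1.        ]] [[-0.99794969  0.04271577 -0.04766315  0.4326901 ]
 [-0.06392602 -0.70179469  0.70950524  0.71053641]
 [-0.00314269  0.71109745  0.70308644  0.83335745]
 [ 0.          0.          0.          1.        ]]
{'time': 0.1, 'qpos': [-78.615, 5.035, 78.612, 0.001, 96.464, -5.909], 'tool_pos': [0.163, -0.525, 0.204], 'tool_rot': [173.791, 89.889, 101.085], 'wrist_force': [-0.406, -0.311, 0.798], 'width': 1.0}
```

View pics/top0.png

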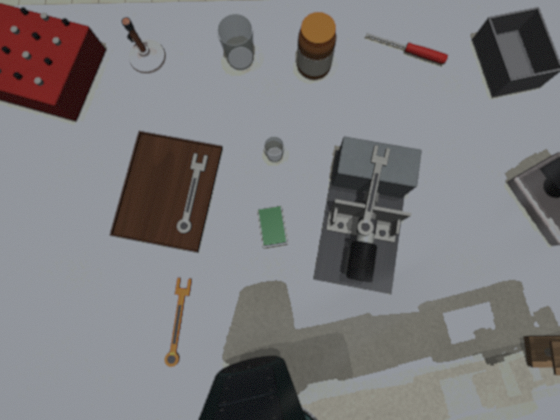

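View pics/side0.png

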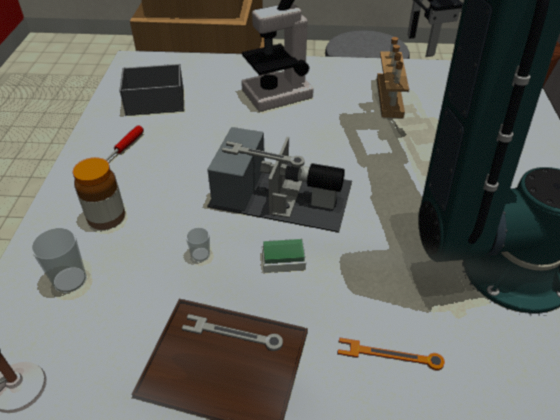

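Top view: a steel spanner across the bracket and box, ring (366,228) to jaw (380,152). The laid one is in the tray, (184,227) to (199,158). The orange look-alike at (178,320) is on the bench, so it isn't the target. The slide box is at (272,226) and the beaker at (274,150). The steel spanner on the bracket fits the description; I'll confirm it in an enlarged crop.

```bash
python3 - <<'E'
from h import *
a=cv2.imread('pics/top0.png')
A=cv2.resize(a[120:300,305:430],None,fx=3.2,fy=3.2,interpolation=2); B=cv2.resize(a[120:300,100:225],None,fx=3.2,fy=3.2,interpolation=2)
cv2.imwrite('pics/c1.png',np.hstack([A,B]))
E
```

```text
(no output)
```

View pics/c1.png

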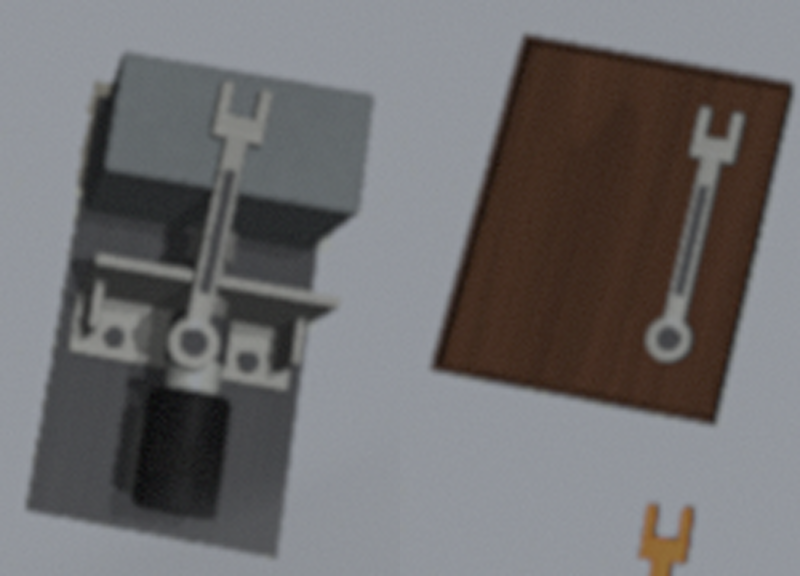

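```bash
python3 - <<'E'
from h import *
def L(x,y,z): return px2w('top0',305+x/3.2-.35,120+y/3.2-.35,z)
def T(x,y,z): return px2w('top0',100+(x-400)/3.2-.35,120+y/3.2-.35,z)
def ln(n,a,b):
    d=b-a; print(n,'mid',(a+b)[:2]/2,'len',np.linalg.norm(d),'yaw',np.degrees(np.arctan2(d[1],d[0])))
ln('sp',L(189,367,.118),L(246,84,.118)); ln('laid',T(666,362,.013),T(722,110,.013))
c=[T(*p,.014) for p in [(525,35),(792,86),(716,422),(435,370)]]
ln('traylong L',c[3],c[0]);ln('traylong R',c[2],c[1]);ln('short',c[1],c[0]);print(np.mean(c,0))
b=[L(*p,.110) for p in [(126,53),(374,95),(355,212),(107,173)]]
ln('boxfar',b[1],b[0]);ln('boxnear',b[2],b[3]);ln('depthL',b[3],b[0]);ln('depthR',b[2],b[1])
ln('bracket edge',L(336,299,.11),L(98,254,.11))
print('beaker',px2w('top0',275,156,0),'box',px2w('top0',272,226,.038))
E
```

```text
sp mid [ 0.52232984 -0.19695911] len 0.18290584957570757 yaw -14.279133648218988
laid mid [0.54753421 0.18390074] len 0.18408171208545346 yaw -10.569149503131968
traylong L mid [0.57550495 0.33519807] len 0.24801138043675564 yaw -11.196754500533384
traylong R mid [0.53503002 0.14103446] len 0.2442856269913115 yaw -11.326793162772553
short mid [0.67597209 0.21408192] len 0.19864213388288532 yaw 77.68828878362466
[0.55526749 0.23811626 0.014     ]
boxfar mid [ 0.6206147  -0.22423303] len 0.1575752637720343 yaw 78.72317928141308
boxnear mid [ 0.54334272 -0.20760086] len 0.1544094631561058 yaw 79.68832019711282
depthL mid [ 0.59659208 -0.13930479] len 0.08033397840753743 yaw -10.996326478963047
depthR mid [ 0.56736534 -0.2925291 ] len 0.07778234177010326 yaw -13.335687617876882
bracket edge mid [ 0.49031367 -0.1958261 ] len 0.14690695247971366 yaw 78.01880742903184
beaker [ 0.63479002 -0.0034326   0.        ] box [0.46510202 0.00363127 0.038     ]
```

Lengths check: spanner 183 mm, tray 248×199 mm, gap 54 mm. Next is the hover above the spanner.

```bash
cat >> h.py <<'E'
def down(a):
    a=np.radians(a); x=np.array([0,0,-1.]); z=np.array([np.cos(a),np.sin(a),0]); return R.from_matrix(np.c_[x,np.cross(z,x),z])
def goto(p,a):
    s=ctrl.get_state(); A=R.from_euler('xyz',s['tool_rot'],degrees=True); z=A.as_matrix()[:,2]
    print('pos',np.round(s['tool_pos'],4),'jaw yaw',np.degrees(np.arctan2(z[1],z[0])).round(2),'q6',s['qpos'][5])
    print(A.as_matrix().round(3).tolist())
    print('t',(A.inv().apply(np.array(p)-s['tool_pos'])*1000).round(1),'r',(A.inv()*down(a)).as_rotvec(degrees=True).round(2))
E
python3 - <<'E'
from h import *
goto([.522,-.197,.20],75.7);goto([.522,-.197,.20],-104.3)
E
```

```text
pos [ 0.1634 -0.5247  0.2045] jaw yaw -72.71 q6 -5.909355406244098
[[-0.0, 0.955, 0.297], [0.002, 0.297, -0.955], [-1.0, 0.0, -0.002]]
t [   4.9  439.8 -206.2] r [-1.4841e+02 -2.0000e-02 -1.5000e-01]
pos [ 0.1634 -0.5247  0.2045] jaw yaw -72.71 q6 -5.909355406244098
[[-0.0, 0.955, 0.297], [0.002, 0.297, -0.955], [-1.0, 0.0, -0.002]]
t [   4.9  439.8 -206.2] r [ 3.159e+01 -1.100e-01  2.000e-02]
```

step_arm(
  commands=[
    [[3.2, 0, 0], [0, 44, -20.6], -0.5],
    [[6.4, 0, 0], [0, 88, -41.2], -0.5],
    [[9.6, 0, 0], [0, 132, -62], -0.5],
    [[12.8, 0, 0], [0, 176, -82.5], -0.5],
    [[16, 0, 0], [0, 220, -103], -0.5],
    [[19.2, 0, 0], [0, 264, -124], -0.5],
    [[22.4, 0, 0], [0, 308, -144], -0.5],
    [[25.6, 0, 0], [0, 352, -165], -0.5],
    [[28.8, 0, 0], [0, 396, -186], -0.5],
    [[31.6, 0, 0], [0, 440, -206], -0.5],
  ],
  newtons=25,
)

```text
time: 1.1
tool_pos: [0.5233, -0.1959, 0.205]
tool_rot: [-83.2, 90.0, 172.4]
wrist_force: [0.4, -1.1, -0.1]
width: 0.751
```

step_arm(
  commands=[
    [[0, 0, 0], [0, 0, 0], -0.5],
    [[0, 0, 0], [0, 0, 0], -0.5],
    [[0, 0, 0], [0, 0, 0], -0.5],
  ],
)

```text
time: 1.4
tool_pos: [0.5216, -0.1983, 0.2051]
tool_rot: [-66.4, 89.9, -170.7]
wrist_force: [0.4, 0.2, 1.2]
width: 0.753
```

```bash
python3 - <<'E'
from h import *
cap('wrist','w1'); st(); goto([.522,-.197,.098],-104.3)
for p in [(.5223,-.197,.118),(.517,-.202,.074)]: print(w2px('w1',p))
d=np.load('pics/w1.npz');print(d['pose'].round(3))
crop('w1',0,0,560,420,1.4,'w1b')
E
```

```text
['frame', 'K', 'pose']
{'time': 1.45, 'qpos': [-26.656, 6.051, 77.415, -0.028, 96.563, 77.733], 'tool_pos': [0.521, -0.199, 0.205], 'tool_rot': [-58.75, 89.96, -163.143], 'wrist_force': [1.101, -0.569, 0.348], 'width': 0.75}
pos [ 0.5215 -0.1986  0.2053] jaw yaw -104.39 q6 77.73332419155506
[[-0.001, 0.969, -0.249], [-0.0, -0.249, -0.969], [-1.0, -0.001, 0.0]]
t [107.3   0.2  -1.7] r [-0.09  0.02  0.03]
[278.83118478 222.08339223]
[286.02844201 213.16689676]
[[-0.249  0.938  0.243  0.592]
 [-0.969 -0.241 -0.062 -0.216]
 [ 0.001 -0.251  0.968  0.385]
 [ 0.     0.     0.     1.   ]]
```

View pics/w1b.png

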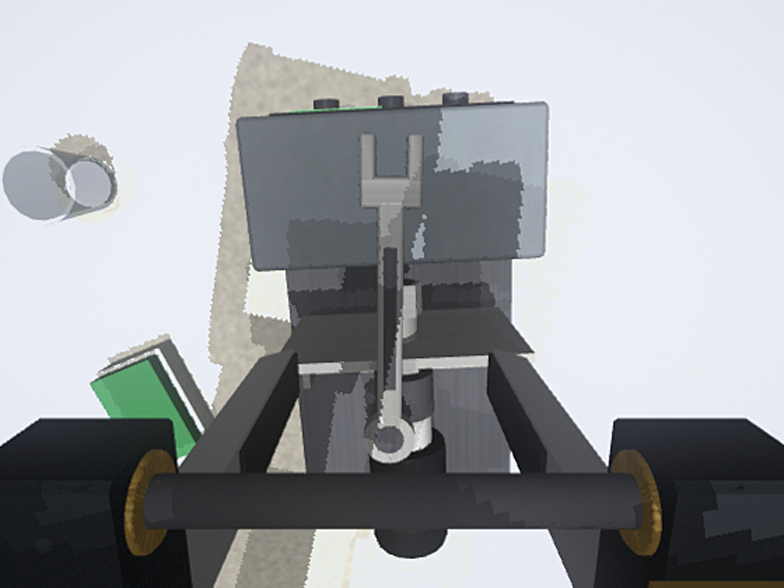

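Wrist view confirms the steel spanner: jaw tips (391,135), ring end (388,462). The bolt head shows at (410,310), and the beaker and slide box are clear.

```bash
python3 - <<'E'
from h import *
W=lambda x,y,z: px2w('w1',x/1.4-.2,y/1.4-.2,z)
def ln(n,a,b):
    d=b-a; print(n,'mid',(a+b)[:2]/2,'len',np.linalg.norm(d),'yaw',np.degrees(np.arctan2(d[1],d[0])))
ln('sp',W(389,462,.118),W(391,135,.118)); ln('boxnear',W(545,257,.11),W(254,270,.11));ln('br',W(532,354,.11),W(298,362,.11))
E
```

```text
sp mid [ 0.52197366 -0.19651128] len 0.181663561078167 yaw -14.814975206806663
boxnear mid [ 0.54501046 -0.20755129] len 0.15797669365855313 yaw 78.17887875561962
br mid [ 0.49005008 -0.20284791] len 0.1331992293478099 yaw 77.65907999623032
```

step_arm(
  commands=[
    [[0, 0, 0], [30, 0, -2], -0.4],
    [[0, 0, 0], [60, 0, -2], -0.4],
    [[0, 0, 0], [85, 0, -2], -0.4],
    [[0, 0, 0], [98, 0, -2], -0.4],
    [[0, 0, 0], [107, 0, -2], -0.4],
    [[0, 0, 0], [107, 0, -2], -0.4],
    [[0, 0, 0], [107, 0, -2], 0.2],
    [[0, 0, 0], [107, 0, -2], 1],
    [[0, 0, 0], [107, 0, -2], 1],
    [[0, 0, 0], [107, 0, -2], 1],
  ],
  newtons=30,
)

```text
time: 2.45
tool_pos: [0.5233, -0.1959, 0.0993]
tool_rot: [74.1, 89.9, -30.2]
wrist_force: [0.1, -0.4, -1.2]
width: 0.395
```

step_arm(
  commands=[
    [[0, 0, 0], [0, 0, 0], 1],
    [[0, 0, 0], [0, 0, 0], 1],
    [[0, 0, 0], [0, 0, 0], 1],
    [[0, 0, 0], [0, 0, 0], 1],
    [[0, 0, 0], [0, 0, 0], 1],
    [[0, 0, 0], [0, 0, 0], 1],
  ],
)

```text
time: 3.05
tool_pos: [0.5229, -0.1958, 0.0985]
tool_rot: [20.5, 90.0, -83.8]
wrist_force: [0.3, -0.2, 0.3]
width: 0.145
```

Gripped: opening 13.6 mm against a 14 mm handle. Lifting.

step_arm(
  commands=[
    [[0, 0, 0], [-10, 0, 0], 1],
    [[0, 0, 0], [-25, 0, 0], 1],
    [[0, 0, 0], [-50, 0, 0], 1],
    [[0, 0, 0], [-75, 0, 0], 1],
    [[0, 0, 0], [-90, 0, 0], 1],
    [[0, 0, 0], [-90, 0, 0], 1],
  ],
)

```text
time: 3.65
tool_pos: [0.5245, -0.1965, 0.1925]
tool_rot: [78.1, 89.6, -26.2]
wrist_force: [0.4, 0.3, -1.0]
width: 0.144
```

```bash
python3 - <<'E'
from h import *
goto([.565,.287,.10],-100.6); st()
E
```

```text
pos [ 0.5245 -0.1965  0.1925] jaw yaw -104.31 q6 77.9673776310702
[[0.006, 0.969, -0.247], [-0.003, -0.247, -0.969], [-1.0, 0.007, 0.001]]
t [  91.2  -80.8 -478.6] r [-3.71  0.1  -0.39]
{'time': 3.65, 'qpos': [-26.339, 6.131, 78.778, 0.001, 94.687, 77.967], 'tool_pos': [0.524, -0.196, 0.192], 'tool_rot': [78.064, 89.596, -26.241], 'wrist_force': [0.375, 0.332, -0.998], 'width': 0.144}
```

step_arm(
  commands=[
    [[0, 0, 0], [0, -8, -48], 1],
    [[-0.5, 0, 0], [0, -16, -96], 1],
    [[-1, 0, 0], [0, -24, -143], 1],
    [[-1.5, 0, 0], [0, -32, -191], 1],
    [[-2, 0, 0], [0, -40, -239], 1],
    [[-2.5, 0, 0], [0, -48, -287], 1],
    [[-3, 0, 0], [0, -57, -335], 1],
    [[-3.5, 0, 0], [10, -65, -383], 1],
    [[-3.5, 0, 0], [30, -73, -431], 1],
    [[-3.5, 0, 0], [50, -81, -478], 1],
  ],
)

```text
time: 4.65
tool_pos: [0.5617, 0.2854, 0.1386]
tool_rot: [-45.5, 89.9, -146.3]
wrist_force: [0.4, 0.3, -1.6]
width: 0.144
```

step_arm(
  commands=[
    [[0, 0, 0], [30, 0, 0], 1],
    [[0, 0, 0], [40, 0, 0], 1],
    [[0, 0, 0], [40, 0, 0], 1],
    [[0, 0, 0], [40, 0, 0], 1],
  ],
)

```text
time: 5.05
tool_pos: [0.5626, 0.2826, 0.1007]
tool_rot: [84.4, 90.0, -16.5]
wrist_force: [0.3, 0.2, -1.0]
width: 0.144
```

```bash
python3 - <<'E'
from h import *
cap('wrist','w2'); cap('top','top1'); goto([.565,.287,-0.001],-101)
a=cv2.imread('pics/w2.png');b=cv2.imread('pics/top1.png')[120:300,90:230]
cv2.imwrite('pics/m2.png',np.hstack([cv2.resize(a,(480,360)),cv2.resize(b,(280,360))]))
E
```

```text
['frame', 'K', 'pose']
['frame', 'K', 'pose']
pos [0.5635 0.2828 0.1023] jaw yaw -100.9 q6 122.4101683607529
[[0.003, 0.982, -0.189], [0.001, -0.189, -0.982], [-1.0, 0.003, -0.002]]
t [103.3   0.4  -4.2] r [ 0.1  -0.1  -0.18]
```

View pics/m2.png

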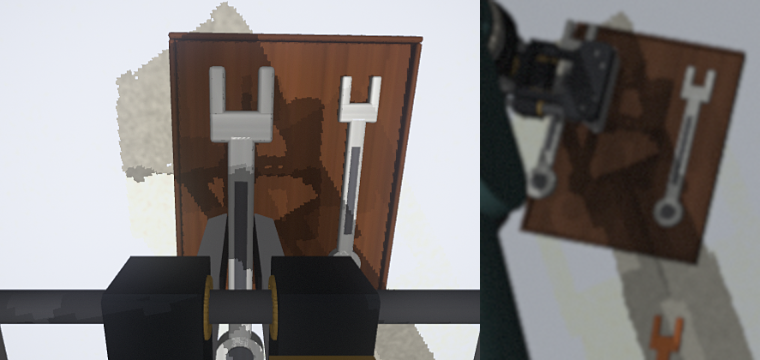

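Alignment and orientation look right: both jaws point up the image and the spanners are parallel. The fingertips sit about 11 mm below the spanner's underside. So I'll go down until the tips are just above the floor, let it settle, then regrip low if it lies askew.

step_arm(
  commands=[
    [[0, 0, 0], [30, 0, -2], 1],
    [[0, 0, 0], [55, 0, -3], 1],
    [[0, 0, 0], [75, 0, -3], 1],
    [[0, 0, 0], [85, 0, -3], 1],
    [[0, 0, 0], [90, 0, -3], 1],
    [[0, 0, 0], [94, 0, -3], 1],
    [[0, 0, 0], [94, 0, -3], 1],
    [[0, 0, 0], [94, 0, -3], 1],
  ],
)

```text
time: 5.95
tool_pos: [0.5635, 0.2867, 0.0074]
tool_rot: [120.1, 89.9, 19.2]
wrist_force: [-0.5, 0.1, -1.2]
width: 0.145
```

step_arm(
  commands=[
    [[0, 0, 0], [1, 0, 0], 1],
    [[0, 0, 0], [1, 0, 0], 0.7],
    [[0, 0, 0], [1, 0, 0], 0.69],
    [[0, 0, 0], [1, 0, 0], 0.68],
    [[0, 0, 0], [1, 0, 0], 0.66],
    [[0, 0, 0], [1, 0, 0], 0.64],
    [[0, 0, 0], [1, 0, 0], 0.6],
    [[0, 0, 0], [1, 0, 0], 0.55],
    [[0, 0, 0], [1, 0, 0], 0.5],
    [[0, 0, 0], [1, 0, 0], 0.5],
  ],
  newtons=3,
)

```text
time: 6.95
tool_pos: [0.5629, 0.2865, 0.0053]
tool_rot: [114.3, 90.0, 13.5]
wrist_force: [-0.4, 0.0, 1.7]
width: 0.248
```

```bash
python3 - <<'E'
from h import *
cap('wrist','w3'); goto([.565,.287,0.007],-101); st()
E
```

```text
['frame', 'K', 'pose']
pos [0.5629 0.2865 0.0054] jaw yaw -100.81 q6 122.64403037802636
[[0.0, 0.982, -0.188], [0.0, -0.188, -0.982], [-1.0, 0.0, -0.0]]
t [-1.6  2.  -0.9] r [ 0.19 -0.01 -0.02]
{'time': 7.0, 'qpos': [21.835, 21.707, 81.692, -0.006, 76.577, 122.644], 'tool_pos': [0.563, 0.286, 0.005], 'tool_rot': [109.259, 89.975, 8.451], 'wrist_force': [-0.331, -0.179, 1.444], 'width': 0.247}
```

View pics/w3.png

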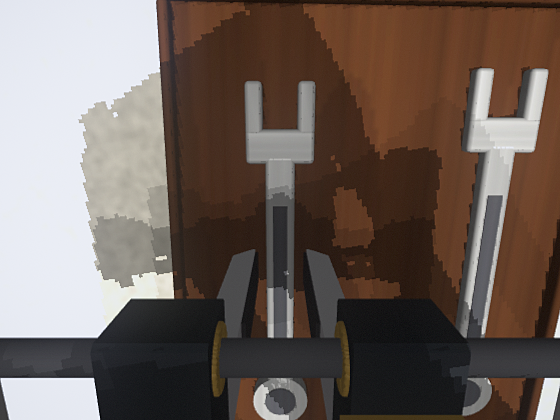

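It is released and lies flat between the fingers, parallel to the other one. Rising straight up, then I'll check with the top camera on the way.

step_arm(
  commands=[
    [[0, 0, 0], [0, 0, 0], 0.3],
    [[0, 0, 0], [-5, 0, 0], 0.3],
    [[0, 0, 0], [-30, 0, 0], 0.3],
    [[0, 0, 0], [-75, 0, 0], 0.3],
    [[0, 0, 0], [-120, 0, 0], 0.3],
    [[0, 0, 0], [-165, 0, 0], 0.3],
    [[0, 0, 0], [-200, 0, 0], 0.3],
    [[0, 0, 0], [-200, 0, 0], 0],
  ],
)

```text
time: 7.8
tool_pos: [0.5654, 0.2875, 0.2132]
tool_rot: [122.1, 89.2, 21.3]
wrist_force: [0.6, -0.5, 0.4]
width: 0.407
```

```bash
python3 - <<'E'
from h import *
goto([.517,-.202,.205],-101.5)
E
```

```text
pos [0.5654 0.2875 0.2132] jaw yaw -100.8 q6 122.64309489438497
[[0.013, 0.982, -0.187], [0.005, -0.188, -0.982], [-1.0, 0.011, -0.007]]
t [  5.2  44.1 490. ] r [ 0.69 -0.42 -0.66]
```

step_arm(
  commands=[
    [[0, 0, 0], [0, 4.5, 49], 0],
    [[0, 0, 0], [0, 9, 98], 0],
    [[0, 0, 0], [0, 13, 147], 0],
    [[0, 0, 0], [0, 18, 196], -0.3],
    [[0, 0, 0], [0, 22, 245], -0.3],
    [[0, 0, 0], [0, 26, 294], -0.3],
    [[0, 0, 0], [0, 31, 343], -0.3],
    [[0, 0, 0], [0, 35, 392], -0.3],
    [[0.5, 0, 0], [0, 40, 441], -0.3],
    [[0.7, 0, 0], [0, 44, 490], -0.3],
  ],
)

```text
time: 8.8
tool_pos: [0.5129, -0.2047, 0.2036]
tool_rot: [-107.7, 89.9, 150.8]
wrist_force: [0.5, -1.1, 1.2]
width: 0.65
```

step_arm(
  commands=[
    [[0, 0, 0], [0, 0, 0], -0.3],
    [[0, 0, 0], [0, 0, 0], -0.3],
    [[0, 0, 0], [0, 0, 0], -0.3],
    [[0, 0, 0], [0, 0, 0], -0.3],
  ],
)

```text
time: 9.2
tool_pos: [0.5142, -0.2015, 0.2049]
tool_rot: [-128.0, 90.0, 130.6]
wrist_force: [0.2, -0.1, -0.6]
width: 0.654
```

```bash
python3 - <<'E'
from h import *
cap('wrist','w4'); cap('top','top2'); goto([.517,-.202,.205],-101.5)
print(w2px('w4',(.517,-.202,.074)))
a=cv2.imread('pics/w4.png')[160:290,200:400];b=cv2.imread('pics/top2.png')[120:260,100:240]
cv2.imwrite('pics/m4.png',np.hstack([cv2.resize(a,None,fx=2.4,fy=2.4,interpolation=2),cv2.resize(b,(312,312),interpolation=2)]))
E
```

```text
['frame', 'K', 'pose']
['frame', 'K', 'pose']
pos [ 0.5144 -0.2017  0.2052] jaw yaw -101.37 q6 74.08204855080666
[[0.0, 0.98, -0.197], [0.0, -0.197, -0.98], [-1.0, 0.0, -0.0]]
t [ 0.2  2.6 -0.2] r [ 0.13 -0.   -0.  ]
[280.61630367 206.26237925]
```

View pics/m4.png

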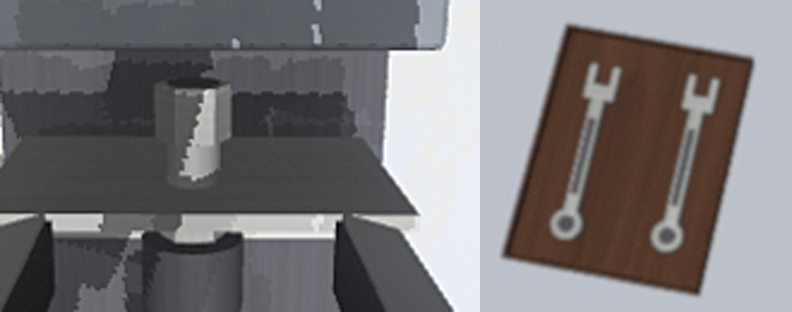

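The spanner lies flat in the free half, parallel, with its jaw the same way as the other. The bolt head centre is at (280,207) in the full image and I predicted (280.6,206.3), so the measured position holds. Going down.

step_arm(
  commands=[
    [[0, 0, 0], [20, 2.5, 0], -0.3],
    [[0, 0, 0], [50, 2.5, 0], -0.3],
    [[0, 0, 0], [80, 2.5, 0], -0.3],
    [[0, 0, 0], [105, 2.5, 0], -0.3],
    [[0, 0, 0], [125, 2.5, 0], -0.3],
    [[0, 0, 0], [140, 2.5, 0], -0.3],
    [[0, 0, 0], [150, 2.5, 0], -0.3],
    [[0, 0, 0], [150, 2.5, 0], -0.3],
    [[0, 0, 0], [150, 2.5, 0], -0.3],
  ],
  newtons=25,
)

```text
time: 10.2
tool_pos: [0.5171, -0.2037, 0.0559]
tool_rot: [70.8, 89.9, -30.7]
wrist_force: [0.7, 0.0, 0.4]
width: 0.65
```

step_arm(
  commands=[
    [[0, 0, 0], [0, 0, 0], 0],
    [[0, 0, 0], [0, 0, 0], 0.3],
    [[0, 0, 0], [0, 0, 0], 0.5],
    [[0, 0, 0], [0, 0, 0], 1],
    [[0, 0, 0], [0, 0, 0], 1],
    [[0, 0, 0], [0, 0, 0], 1],
    [[0, 0, 0], [0, 0, 0], 1],
    [[0, 0, 0], [0, 0, 0], 1],
    [[0, 0, 0], [0, 0, 0], 1],
    [[0, 0, 0], [0, 0, 0], 1],
  ],
)

```text
time: 11.2
tool_pos: [0.5171, -0.2017, 0.0555]
tool_rot: [173.8, 89.8, 72.4]
wrist_force: [-0.3, 5.1, 2.6]
width: 0.26
```

step_arm(
  commands=[
    [[0, 0, 0], [0, 0, 0], 1],
    [[0, 0, 0], [0, 0, 0], 1],
    [[0, 0, 0], [0, 0, 0], 1],
    [[0, 0, 0], [0, 0, 0], 1],
    [[0, 0, 0], [0, 0, 0], 1],
    [[0, 0, 0], [0, 0, 0], 1],
    [[0, 0, 0], [0, 0, 0], 1],
    [[0, 0, 0], [0, 0, 0], 1],
    [[0, 0, 0], [0, 0, 0], 1],
    [[0, 0, 0], [0, 0, 0], 1],
  ],
)

```text
time: 12.2
tool_pos: [0.5171, -0.2017, 0.0555]
tool_rot: [173.2, 89.8, 71.7]
wrist_force: [1.4, 6.1, 1.9]
width: 0.262
```

Opening 24.4 mm against 24 mm across flats, so the head is held on its flats. I'll check that it stands still with pictures taken over a second.

```bash
python3 - <<'E'
from h import *
a=cap('side','s1');w=cap('wrist','w5')
E
```

```text
['frame', 'K', 'pose']
['frame', 'K', 'pose']
```

step_arm(
  commands=[
    [[0, 0, 0], [0, 0, 0], 1],
    [[0, 0, 0], [0, 0, 0], 1],
    [[0, 0, 0], [0, 0, 0], 1],
    [[0, 0, 0], [0, 0, 0], 1],
    [[0, 0, 0], [0, 0, 0], 1],
    [[0, 0, 0], [0, 0, 0], 1],
    [[0, 0, 0], [0, 0, 0], 1],
    [[0, 0, 0], [0, 0, 0], 1],
    [[0, 0, 0], [0, 0, 0], 1],
    [[0, 0, 0], [0, 0, 0], 1],
  ],
)

```text
time: 13.3
tool_pos: [0.5171, -0.2017, 0.0555]
tool_rot: [173.7, 89.8, 72.2]
wrist_force: [0.4, 4.9, 4.2]
width: 0.262
```

```bash
python3 - <<'E'
from h import *
cap('side','s2');cap('wrist','w6');st()
for x,y in(('s1','s2'),('w5','w6')):
    d=cv2.absdiff(cv2.GaussianBlur(cv2.imread(f'pics/{x}.png'),(5,5),0),cv2.GaussianBlur(cv2.imread(f'pics/{y}.png'),(5,5),0)).max(2); print(x,d.max(),(d>25).sum(), np.argwhere(d>25).mean(0) if (d>25).any() else '')
a=cv2.resize(cv2.imread('pics/w6.png')[130:330,180:400],(396,360));b=cv2.resize(cv2.imread('pics/s2.png'),(404,360))
cv2.imwrite('pics/m6.png',np.hstack([a,b]))
E
```

```text
['frame', 'K', 'pose']
['frame', 'K', 'pose']
{'time': 13.4, 'qpos': [-27.296, 10.068, 90.237, 0.207, 79.724, 74.146], 'tool_pos': [0.517, -0.202, 0.056], 'tool_rot': [172.498, 89.794, 71.019], 'wrist_force': [0.475, 4.995, 2.92], 'width': 0.256}
s1 4 0 
w5 9 0
```

View pics/m6.png

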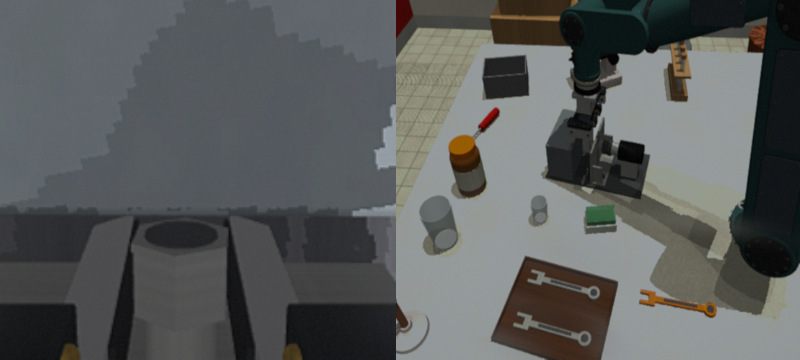

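The hex head sits between the pads with its flats upright, and no pixels changed over a second. Both spanners, the slide box and the beaker are in place. Handing in.

```bash
python3 -c "
from bench import ctrl
print(ctrl.finish_job())"
```

```text
the job is handed in; nothing more can be done
None
```

The spanner is in the free half of the tray and the gripper is holding the bolt head still. I handed the job in at 13.4 s on the robot's clock, with the grip still on.

- **Spanner:** It lies flat beside the other one, parallel, with its jaw pointing the same way, and I let go of it. I had gripped it high, so by my estimate it dropped about 11 mm onto the tray floor when released. A top view afterwards showed it settled well.
- **Bolt:** I gripped the head on its flats with 25 N. The opening read about 24.4 mm against 24 mm across flats, and pictures about a second apart showed no change. The wrist force stayed at about 5 to 6 N, mostly a small sideways push from gripping slightly off-centre.
- **Bystanders:** The slide box, the small beaker, the other spanner and the orange look-alike were not touched and look unmoved in the last pictures.

No check failed or disagreed.

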